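# Crack the nut and put it in the tin

## Task

Squeeze the two handles of the nutcracker together until the nut lying between its jaws gives way, and let the handles spring open again. Then take the cracked nut out and set it down gently, without dropping it or pressing it in, on the nuts already in the open tin, however full the tin is. Leave the mug, the tumbler and the jar where they stand.

Things in the scene. Friction and masses are not known exactly. Their poses are not given: they have to be found in the camera images.
- cracker: steel nutcracker on a fixed coconut-wood stand, 120 mm wide, 150 long, whose board slopes up 35 degrees towards its own +x (z up, origin on the shelf, 85 mm straight below point rest). Two round bars 12 mm thick, the handles, run side by side uphill from two pivots, 68 mm across the outsides when open. Bar axes and nut centre lie 24 mm off the board, square to it
- rest (a point): where the nut's centre belongs, between the two steel jaws (22 mm long, 26 mm high square to the board, 44 mm apart when open). The nut lies in a wooden V-rest, 16 mm wide across the slope and 30 mm along it, that ends 8 mm below the nut's centre, square to the board. Board, rest and handles tilt together; 33 mm uphill of here the board ends and the handles stick out in free air
- pivots (a point): half-way between the two pivots, 50 mm down the slope from the nut, level with the bar axes. The pivots lie 28 mm either side of it along own y (pins 16 mm thick, up to 34 mm off the board); between them is only a flat bar 6 mm high on the board
- grip (a point): half-way between the bars, on their axes, 65 mm up the slope from the nut, 115 mm from the pivots: a good place to squeeze. The bars are geared together, with a snap spring; they close in the sloping plane, along own y. The force rises to about 15 N on each, then drops and the nut gives; squeezed home on the nut they measure about 34 mm over the outsides here. Let go, they spring open. Bars end 20 mm farther up
- nut_center (a point): centre of the brown round nut: a barrel, 28 mm diameter, 34 mm long, about 40 g, its axis level along its own y (the cracker's own y), domed ends facing the jaws. Best held by its round sides with fingers square to the sloping board, one uphill and one downhill of it, between the jaws; 20 to 40 N on the sides does no harm
- shell (a joint): how far the nut's half shells have been pushed together, m: 0 whole, 0.004 cracked (it stays so; the nut is then 30 mm long and its middle lies 2 mm from the point towards its own +y). They give way when about 12 N press on the ends
- handle_l (a joint): angle of the handle on the cracker's +y side in rad: 0 open, about 0.09 jaw touching the nut, about 0.15 closed on the cracked nut, 0.165 stop
- handle_r (a joint): the same for the handle on the -y side
- tin: open round metal tin, fixed to the shelf, 130 mm outside diameter, wall 2.5 mm, 110 mm high; origin at the centre of its underside, z up. Opaque; partly filled with brown nuts whose tops lie somewhere between 25 and 65 mm below the rim (the level is not told); they yield slightly when pressed, about 1.5 N per mm
- tin_rim (a point): centre of the tin's mouth, at the height of its rim
- mug: white ceramic mug, 80 mm across, 95 mm high, loose, origin under its centre; a bystander
- tumbler: red plastic tumbler, 72 mm across, 105 mm high, loose, origin under its centre; a bystander
- jar: glass jar standing upside down on its closed steel lid, 80 mm across, 120 mm high, loose, origin under its centre; a bystander
Things that resemble listed ones, but are neither listed nor needed, are in the scene too. What is shaped like the cracker but green or pink is not meant.

How it is judged:
By the outcome, as a careful person would: the job done as asked, in the order asked, and still so for the second after the job is handed in, with the robot touching nothing.
It also fails if it takes over 46 s, if anything falls off the work surface, if the arm or the gripper's body presses on something with over 40 N, if the wrist force passes 120 N, or if a joint passes its speed limit or range.

## Robot

A 6-joint arm with a two-finger parallel gripper is mounted at the origin on the work surface. World frame = base frame: x ahead of the robot, y to its left, z up, the work surface at z = 0. Lengths are in m, angles in rad, forces in N, time in s.
With the tool pointing down it reaches from about 0.425 to 0.95 m from the base axis. Payload 3.5 kg.
Tool frame: the origin (TCP) lies on the centre line of the jaws, within the pads' length; the fingertips stand 25 mm ahead of it and the grasp point (between the pads) lies 6 mm ahead of it (ctrl.finger_overhang is the distance from the TCP to the fingertips, in m); z points along the fingers, y is the line along which they close (so a half turn about z gives the same grasp; the last joint's range is limited). The gripper opens to 85 mm and grips with 20 to 120 N. Pads are 22 mm wide; open, the fingers measure 114 mm over their backs; the gripper's body (76 mm by 85 mm) begins 54 mm behind the grasp point. The pads swing forward as they close: fully open they stand 13 mm farther back than shut.
Start: joints at [-1.461, 0.286, 1.577, -0, 1.279, -0.15], TCP at [0.173, -0.652, 0.256] pointing down, gripper open.
Joint ranges: [-2.77, 2.77], [-0.9, 2.22], [0.21, 2.48], [-1.53, 4.67], [0.24, 2.81], [-2.84, 2.84]. Speed limits (rad/s): [2.79, 2.79, 3.14, 3.14, 3.14, 3.14].

## Interface

Orientations are given as a unit quaternion [x, y, z, w].
In Python, from plant import get_state, imaging, job, ctrl gives the robot as it stands.
- The arm moves only by the tool jog_arm, never from a script. Its argument "increments" is a list of rows, each an object of numbers: "dx", "dy", "dz": the shift along the world's x, y, z each as a share of 12 cm, from -1 to 1; "ax", "ay", "az": the turn, a rotation vector about the world's x, y, z each as a share of pi/2 rad, from -1 to 1; "gripper": the gripper command: -1 is shut, 1 is fully open, values between are in proportion. A call has 1 to 10 rows; each row is the pose to reach, as a shift and turn from the pose commanded when the call began; what a row does not reach only later rows make up. A row lasts 1/10 s, in which the tool goes at most 50 mm and 8.59 degrees, less where a joint would pass 70% of its speed; a pose out of reach is approached as far as the arm can. A call with a number of a shift or a turn outside -1 to 1 is refused whole. A call with a gripper value outside its range is refused whole. The fingers move at their own pace and stop on an object; "force" is the grip in N (left out, the last holds). Time passes only in rows, so rows that repeat a pose let the fingers close. It gives the time, the measured TCP pose, the force, the opening and the grip force at its end, in the units of the state.
- get_state(): the state, without advancing time (a new reading comes with each control period).
- imaging.read_camera(name): name is "side" or "top" or "wrist"; returns a dict with "frame" (400x640x3 uint8, blue, green, red), "depth" (400x640 float32, m along the optical axis (not along the pixel's ray), 0 where there is no reading), "camera_matrix" (3x3 intrinsics, pixels), "extrinsics" (4x4, takes a point from camera to world coordinates); the wrist camera has in their place "mount" (4x4, takes a point from camera to tool coordinates, whose origin is the TCP and whose axes are the flange's). Camera axes: x right, y up, looking along -z (the intrinsics and any distortion apply to the point x, -y, -z); pixel columns grow to the right and rows downward; lengths in m; the calibration is good to about 2 mm. A picture is of the moment at which its call begins: read the wrist's pose just before it.
- job.sign_off(): hands the job in; it is judged then, once.
The state is a dict: "time": time; "qpos": joint angles; "dq": joint speeds; "joint_efforts": joint torques, N m; "eef_pos": TCP position; "tcp_rot": TCP orientation; "contact_force": force on the tool from outside, world axes, zero at the start; "wrist_torque": the same for the moment, N m; "opening": opening from 0.0 (shut) to 1.0 (fully open); "finger_force": force on a finger pad.
Only numpy, scipy, OpenCV 4.12 (cv2) and the standard library are available. Lean on these libraries where they do the work, as an engineer would, in place of code of your own. Each camera call takes 0.05 s, during which the arm holds its last target. There are 200 camera calls.

## Working session

There is one attempt and no reset: what is moved stays moved. The work goes in short steps, Python scripts to look and compute and a tool call to move; the robot and the scene stay as the last step left them, time stands still between calls to the robot, and variables do not carry over. Pictures are saved under pics/ and viewed, at most 12 in all, crops included, and the job is handed in when it is done.

Besides the shell and the picture viewer there is one more tool, called after "Emit:" as name([rows], argument=value, ...), one row to a line, values as JSON. jog_arm: Moves the arm, as the interface text tells. Shift numbers are shares of 12 cm and turn numbers shares of pi/2 rad, none past 1 either way. Its arguments: {"type":"object","properties":{"increments":{"type":"array"},"force":{"type":"number"}},"required":["increments"]}

```bash
ls; mkdir -p pics
cat > h.py <<'E'
import numpy as np, cv2, pickle
from plant import get_state, imaging, job, ctrl
def snap(n):
    s=get_state(); c=imaging.read_camera(n); c['state']=s
    if 'extrinsics' not in c:
        from scipy.spatial.transform import Rotation as R
        T=np.eye(4); T[:3,:3]=R.from_quat(s['tcp_rot']).as_matrix(); T[:3,3]=s['eef_pos']
        c['extrinsics']=T@c['mount']
    return c
def pts(c):
    K=c['camera_matrix']; h,w=c['depth'].shape
    u,v=np.meshgrid(np.arange(w),np.arange(h)); d=c['depth']
    P=np.stack([(u-K[0,2])/K[0,0]*d,-(v-K[1,2])/K[1,1]*d,-d],-1)
    E=c['extrinsics']; return P@E[:3,:3].T+E[:3,3]
E
python3 - <<'E'
from h import *
for n in('top','side'):
    c=snap(n); pickle.dump(c,open(n+'.pkl','wb')); cv2.imwrite(f'pics/{n}0.png',c['frame']); print(c['extrinsics'].round(3),c['camera_matrix'], {k for k in c})
print(get_state(), ctrl.finger_overhang)
E
```

```text
pics
[[ 0.03   0.995 -0.098  0.434]
 [-0.999  0.028 -0.024 -0.025]
 [-0.021  0.099  0.995  1.378]
 [ 0.     0.     0.     1.   ]] [[504.27975837   0.         320.86993082]
 [  0.         504.27975837 193.78640488]
 [  0.           0.           1.        ]] {'camera_matrix', 'extrinsics', 'frame', 'depth', 'state'}
[[-0.869  0.332 -0.366  0.008]
 [-0.494 -0.596  0.633  1.011]
 [-0.008  0.732  0.682  1.164]
 [ 0.     0.     0.     1.   ]] [[512.77720409   0.         319.47911098]
 [  0.         512.77720409 196.13487823]
 [  0.           0.           1.        ]] {'camera_matrix', 'extrinsics', 'frame', 'depth', 'state'}
{'time': 0.1, 'qpos': array([-1.46097235e+00,  2.87102862e-01,  1.57806513e+00, -9.87971532e-06,
        1.27859269e+00, -1.49984637e-01]), 'dq': array([-0.00013228,  0.00136543, -0.00379929, -0.00036809,  0.00057997,
       -0.00049773]), 'joint_efforts': array([ 1.44919231e-03, -4.07293189e+01, -2.93698722e+01, -8.90273463e-05,
        3.40022314e-03,  1.86582406e-05]), 'eef_pos': array([ 0.17337977, -0.65178074,  0.25504955]), 'tcp_rot': array([ 9.91573526e-01,  1.29540598e-01,  1.70379094e-05, -1.08388945e-03]), 'contact_force': array([-1.21018329,  0.24205932, -0.41125185]), 'wrist_torque': array([-0.01334908,  0.02194085, -0.00869539]), 'finger_force': 0.0, 'opening': 0.9969423949733414} 0.025
```

View pics/top0.png

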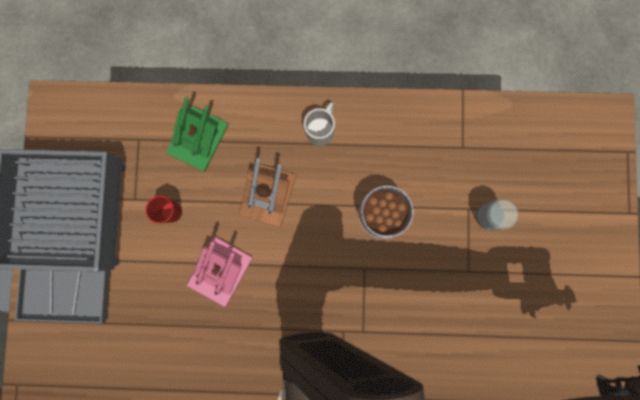

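View pics/side0.png

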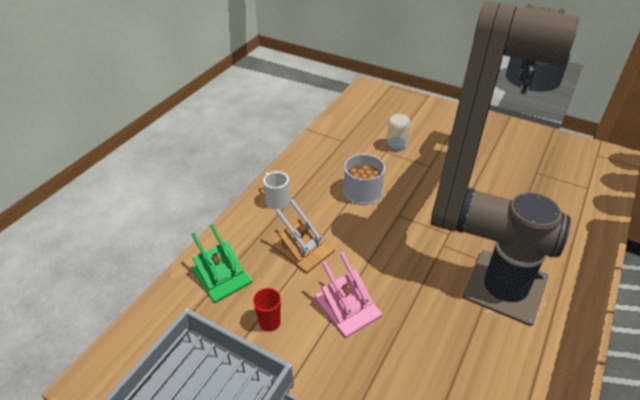

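The wooden cracker is at top (265,190), handles pointing up the picture (world +x). The tin is at (386,211), the mug at (319,124), the jar at (498,214) and the tumbler at (162,209).

Run:
```python
from h import *
c=pickle.load(open('top.pkl','rb')); P=pts(c)
im=np.hstack([cv2.resize(c['frame'][y:y+100,x:x+100],(400,400),interpolation=cv2.INTER_CUBIC) if 0 else cv2.resize(c['frame'][y:y+90,x:x+70],None,fx=5.5,fy=5.5,interpolation=cv2.INTER_CUBIC) for x,y in((230,140),(350,165))])
cv2.imwrite('pics/c1.png',im)
for n,(u,v) in dict(mug=(319,124),tumb=(162,209),jar=(498,214),nut=(265,191),tin=(386,211)).items(): print(n,P[v,u].round(3))
# tin rim
Q=P[175:250,350:425].reshape(-1,3); z=Q[:,2]; print('tin z hist',np.histogram(z,bins=np.arange(0,.14,.01)))
r=Q[z>.1]; A=np.c_[2*r[:,:2],np.ones(len(r))]; s=np.linalg.lstsq(A,(r[:,:2]**2).sum(1),rcond=None)[0]; print('rim',s[:2],np.sqrt(s[2]+s[0]**2+s[1]**2),np.median(r[:,2]))
i=np.linalg.norm(Q[:,:2]-s[:2],axis=1)<.05; print('nuts z',np.percentile(z[i],[5,25,50,75,90,98,100]).round(4))
# board
for v in range(146,226,4): print(v,[int(1000*a) for a in P[v,236:300:4,2]])
```

```text
mug [0.763 0.02  0.007]
tumb [0.515 0.443 0.007]
jar [ 0.52  -0.435  0.119]
nut [0.564 0.15  0.098]
tin [ 0.523 -0.163  0.072]
tin z hist (array([1716,   33,   23,   17,   35,   44,  865,  859,   46,   54,  132,
         72,    0,    0]), array([0.  , 0.01, 0.02, 0.03, 0.04, 0.05, 0.06, 0.07, 0.08, 0.09, 0.1 ,
       0.11, 0.12, 0.13, 0.14]))
rim [ 0.49902742 -0.12805508] 0.08306956178946207 0.10938701950369345
nuts z [-0.0021  0.0225  0.0688  0.0721  0.0755  0.1098  0.1158]
146 [-3, 9, 0, -1, 0, -1, 1, -1, 5, 0, -2, -1, 7, -3, 0, 2]
150 [4, 3, -2, 1, 4, 0, 0, 0, -2, -1, 5, 0, -1, 1, -3, 1]
154 [1, -1, 0, 2, -3, -1, 2, -4, 1, 5, 4, 6, -4, 0, 0, 0]
158 [0, 0, 1, 0, 1, 142, 0, 2, -5, 4, -5, 1, 0, 0, 0, 2]
162 [4, 0, 3, -1, 0, 134, 5, 6, -2, 0, 0, 2, 0, 5, 3, -1]
166 [-1, 2, 0, 1, 11, 129, 16, 14, 0, 3, 6, 142, 0, 2, 5, 2]
170 [0, 3, 1, 88, 73, 121, 5, 14, 15, 14, 132, 126, -1, -6, -2, 2]
174 [0, -6, -2, 80, 83, 118, 80, 76, 74, 22, 124, 9, 12, 13, 17, -3]
178 [-3, -4, -2, 70, 105, 101, 83, 81, 81, 81, 122, 78, 18, 14, 14, 3]
182 [1, -3, 5, 61, 98, 70, 70, 78, 77, 79, 113, 78, 79, 71, 12, 5]
186 [1, 0, -6, 59, 95, 65, 89, 83, 76, 70, 104, 75, 73, 12, 0, 0]
190 [4, -2, 45, 48, 98, 93, 99, 97, 94, 96, 92, 69, 74, 14, 1, 3]
194 [2, 3, 43, 42, 90, 50, 95, 93, 85, 100, 57, 59, 60, 9, 3, 2]
198 [0, 0, 33, 33, 72, 46, 42, 43, 45, 84, 52, 57, 58, 7, 0, -1]
202 [0, -5, 30, 67, 62, 41, 45, 47, 45, 77, 45, 47, 13, -2, 0, -3]
206 [3, 10, 14, 64, 14, 30, 33, 38, 41, 69, 37, 41, 16, 1, 0, 1]
210 [-5, 13, 15, 15, 11, 15, 16, 13, 61, 58, 35, 34, 17, 3, -1, 0]
214 [0, 16, 15, 11, 14, 12, 16, 19, 11, 13, 15, 8, 0, 3, 0, -2]
218 [3, -2, 0, 0, 10, 14, 12, 15, 11, 14, 11, 16, 3, -3, 2, -2]
222 [1, 0, 3, 0, 0, -1, 0, 13, 16, 18, 13, 13, -3, 5, 2, 0]
```

View pics/c1.png

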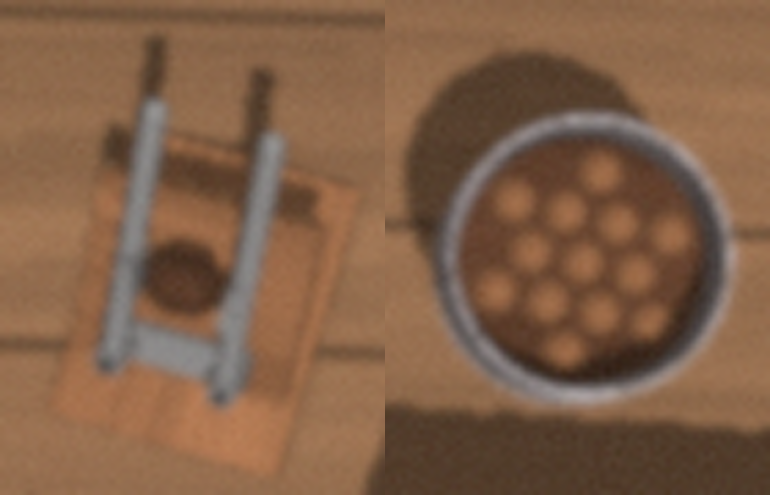

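The crop shows the bars' ends at about top px (258.2,159.1)/(279.1,165.5) uphill and (250,205.5)/(270.4,211.3) downhill. The nut is at (263,190), and the tin's outer ring is centred at (386.5,211.5).

```bash
cat >> h.py <<'E'
def ray(c,u,v,z):
    K=c['camera_matrix'];E=c['extrinsics']; d=E[:3,:3]@np.array([(u-K[0,2])/K[0,0],-(v-K[1,2])/K[1,1],-1]); o=E[:3,3]
    return o+d*(z-o[2])/d[2]
E
python3 - <<'E'
from h import *
c=pickle.load(open('top.pkl','rb')); P=pts(c)
print('tin',ray(c,386.5,211.5,.11))
a,b=ray(c,258.2,159.1,.138),ray(c,279.1,165.5,.138); d,e=ray(c,250,205.5,.06),ray(c,270.4,211.3,.06)
print(a,b,d,e); m1=(a+b)/2;m0=(d+e)/2; v=m1-m0; print('yaw',np.degrees(np.arctan2(v[1],v[0])),'len',np.linalg.norm(v), np.linalg.norm(a-b),np.linalg.norm(d-e))
w=a-b;print('yaw from ends',np.degrees(np.arctan2(w[1],w[0]))-90)
print('nut',ray(c,263,190,.095))
# depth fit: params x,y,yaw of rest; board & bars
from scipy.optimize import least_squares
Q=P[150:222,236:302].reshape(-1,3)
Q=Q[Q[:,2]>.03]
def loc(p,Q):
    t=p[2];x=np.array([np.cos(t),np.sin(t),0]);y=np.array([-x[1],x[0],0]);s,k=np.sin(np.radians(35)),np.cos(np.radians(35))
    X=x*k+np.array([0,0,s]);Z=-x*s+np.array([0,0,k]);D=Q-np.array([p[0],p[1],.085+p[3]]);return D@X,D@y,D@Z
p=np.r_[(m0+(m1-m0)*.38)[:2],np.arctan2(v[1],v[0]),0]
def f(p):
    X,Y,Z=loc(p,Q); 
    f=X+50; sd=np.sign(Y)
    r=np.abs(np.hypot(np.abs(Y)-.0285,Z)-.006)   # bars
    r=np.where((X>-.055)&(X<.09),r,1)
    bd=np.abs(Z+.024); bd=np.where(np.abs(Y)<.063,bd,1)
    n=np.where(np.abs(Y)<.017,np.abs(np.hypot(X,Z)-.014),1)
    return np.minimum(np.minimum(np.minimum(r,bd),n),.012)
for _ in range(2):
    from scipy.optimize import minimize
    r=minimize(lambda p:(f(p)**2).sum()*1e4,p,method='Nelder-Mead',options=dict(xatol=1e-5,maxiter=2000,initial_simplex=np.array([p]+[p+np.eye(4)[i]*[.006,.006,.08,.004][i] for i in range(4)]))); p=r.x
print(p,np.degrees(p[2]),np.sqrt((f(p)**2).mean()))
E
```

```text
tin [ 0.51913614 -0.16010361  0.11      ]
[0.63899372 0.16441282 0.138     ] [0.62426928 0.11154454 0.138     ] [0.52794135 0.19268976 0.06      ] [0.5142317  0.13833107 0.06      ]
yaw -13.9852508411445 len 0.13806588640152176 0.054880446693877406 0.05606087313753091
yaw from ends -15.563155961405258
nut [0.56625591 0.15521797 0.095     ]
[ 0.56376392  0.1569645  -0.23776982  0.00085241] -13.623207324571498 0.003840108792510948
```

Emit:
jog_arm([
  {"dx":0.4,"dy":0.4,"az":0.09},
  {"dx":0.7,"dy":0.7,"az":0.18},
  {"dx":0.9,"dy":0.97,"az":0.28},
  {"dx":0.9,"dy":0.97,"az":0.28},
])

```text
$.increments[0]: bad value
```

Emit:
jog_arm([
  {"dx":0.4,"dy":0.4,"az":0.09},
  {"dx":0.7,"dy":0.7,"az":0.18},
  {"dx":0.9,"dy":0.97,"az":0.28},
  {"dx":0.9,"dy":0.97,"az":0.28},
])

```text
$.increments[0]: bad value
```

Emit:
jog_arm([
  {"dx":0.4,"dy":0.4,"dz":0,"ax":0,"ay":0,"az":0.09,"gripper":1},
  {"dx":0.7,"dy":0.7,"dz":0,"ax":0,"ay":0,"az":0.18,"gripper":1},
  {"dx":0.9,"dy":0.97,"dz":0,"ax":0,"ay":0,"az":0.28,"gripper":1},
  {"dx":0.9,"dy":0.97,"dz":0,"ax":0,"ay":0,"az":0.28,"gripper":1},
])

```text
time: 0.5
eef_pos: [0.2842, -0.532, 0.2555]
tcp_rot: [0.938, 0.346, 0.001, -0.001]
contact_force: [-0.5, -1.1, 0.9]
opening: 1.004
finger_force: 0.0
```

Emit:
jog_arm([
  {"dx":0.3,"dy":0.33,"dz":0,"ax":0,"ay":0,"az":0.09,"gripper":1},
  {"dx":0.6,"dy":0.66,"dz":0,"ax":0,"ay":0,"az":0.18,"gripper":1},
  {"dx":0.8,"dy":0.97,"dz":0,"ax":0,"ay":0,"az":0.28,"gripper":1},
  {"dx":0.8,"dy":0.97,"dz":0,"ax":0,"ay":0,"az":0.28,"gripper":1},
])

```text
time: 0.9
eef_pos: [0.3797, -0.4157, 0.2558]
tcp_rot: [0.84, 0.542, 0.001, -0.001]
contact_force: [0.2, 0.1, 0.1]
opening: 1.002
finger_force: 0.0
```

Emit:
jog_arm([
  {"dx":0.2,"dy":0.33,"dz":0,"ax":0,"ay":0,"az":0.09,"gripper":1},
  {"dx":0.4,"dy":0.66,"dz":0,"ax":0,"ay":0,"az":0.18,"gripper":1},
  {"dx":0.5,"dy":0.97,"dz":0,"ax":0,"ay":0,"az":0.28,"gripper":1},
  {"dx":0.5,"dy":0.97,"dz":0,"ax":0,"ay":0,"az":0.28,"gripper":1},
])

```text
time: 1.3
eef_pos: [0.4381, -0.3005, 0.2559]
tcp_rot: [0.703, 0.712, 0.0, -0.001]
contact_force: [-0.9, 0.0, 0.5]
opening: 1.002
finger_force: 0.0
```

Emit:
jog_arm([
  {"dx":0,"dy":0.33,"dz":0,"ax":0,"ay":0,"az":0.09,"gripper":1},
  {"dx":0,"dy":0.66,"dz":0,"ax":0,"ay":0,"az":0.18,"gripper":1},
  {"dx":0,"dy":0.97,"dz":0,"ax":0,"ay":0,"az":0.28,"gripper":1},
  {"dx":0,"dy":0.97,"dz":0,"ax":0,"ay":0,"az":0.28,"gripper":1},
])

```text
time: 1.7
eef_pos: [0.4369, -0.185, 0.256]
tcp_rot: [0.531, 0.847, 0.0, -0.0]
contact_force: [-0.6, 0.2, 0.7]
opening: 1.0
finger_force: 0.0
```

Emit:
jog_arm([
  {"dx":0,"dy":0.33,"dz":0,"ax":0,"ay":0,"az":0.09,"gripper":1},
  {"dx":0,"dy":0.66,"dz":0,"ax":0,"ay":0,"az":0.18,"gripper":1},
  {"dx":0,"dy":0.97,"dz":0,"ax":0,"ay":0,"az":0.28,"gripper":1},
  {"dx":0,"dy":0.97,"dz":0,"ax":0,"ay":0,"az":0.28,"gripper":1},
])

```text
time: 2.1
eef_pos: [0.4375, -0.0692, 0.2563]
tcp_rot: [0.334, 0.943, 0.0, 0.0]
contact_force: [0.8, -0.7, -1.4]
opening: 1.001
finger_force: 0.0
```

Emit:
jog_arm([
  {"dx":0.2,"dy":0.33,"dz":0,"ax":0,"ay":0,"az":0.09,"gripper":1},
  {"dx":0.4,"dy":0.66,"dz":0,"ax":0,"ay":0,"az":0.18,"gripper":1},
  {"dx":0.4,"dy":0.97,"dz":0,"ax":0,"ay":0,"az":0.28,"gripper":1},
  {"dx":0.4,"dy":0.97,"dz":0,"ax":0,"ay":0,"az":0.28,"gripper":1},
])

```text
time: 2.5
eef_pos: [0.4865, 0.047, 0.2562]
tcp_rot: [0.12, 0.993, 0.0, -0.0]
contact_force: [0.4, -0.3, -0.4]
opening: 0.999
finger_force: 0.0
```

Emit:
jog_arm([
  {"dx":0.3,"dy":0.5,"dz":0,"ax":-0.024,"ay":-0.094,"az":0,"gripper":1},
  {"dx":0.4,"dy":0.97,"dz":0,"ax":-0.047,"ay":-0.188,"az":0,"gripper":1},
  {"dx":0.4,"dy":0.97,"dz":0,"ax":-0.07,"ay":-0.282,"az":0,"gripper":1},
  {"dx":0.4,"dy":0.97,"dz":0,"ax":-0.094,"ay":-0.377,"az":0,"gripper":1},
  {"dx":0.4,"dy":0.97,"dz":0,"ax":-0.094,"ay":-0.377,"az":0,"gripper":1},
])

```text
time: 3.0
eef_pos: [0.5317, 0.1614, 0.2534]
tcp_rot: [0.116, 0.947, -0.038, 0.296]
contact_force: [-0.8, -0.0, -0.4]
opening: 0.999
finger_force: 0.0
```

Run:
```python
from h import *
from scipy.spatial.transform import Rotation as R
c=snap('wrist'); pickle.dump(c,open('w1.pkl','wb')); cv2.imwrite('pics/w1.png',c['frame'])
s=c['state']; print(s['eef_pos'],R.from_quat(s['tcp_rot']).as_matrix().round(3),s['qpos'].round(2)); print(c['mount'].round(3),c['camera_matrix'])
```

```text
[0.53171478 0.16136159 0.25338108] [[-0.797  0.242  0.553]
 [ 0.197  0.97  -0.141]
 [-0.57  -0.003 -0.821]] [ 0.22 -0.18  2.15 -0.43  0.67 -0.84]
[[ 0.001  0.956  0.293  0.074]
 [ 1.    -0.    -0.001 -0.001]
 [-0.001  0.293 -0.956 -0.117]
 [ 0.     0.     0.     1.   ]] [[346.57785347   0.         317.69038103]
 [  0.         346.57785347 198.33856238]
 [  0.           0.           1.        ]]
```

View pics/w1.png

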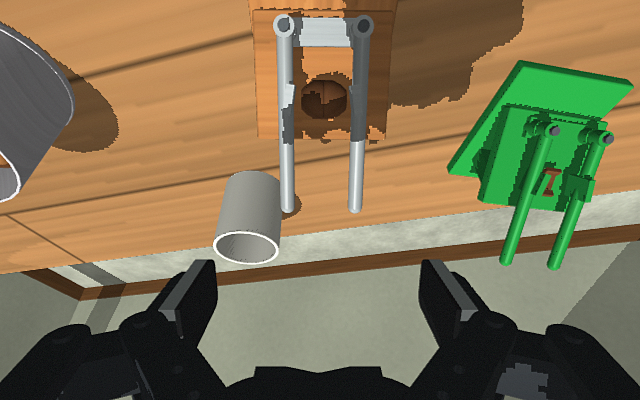

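Wrist view: the two bars run from the pins (284,26)/(364,26) to ends at (287,210)/(355,209), with the nut at (323,99). The approach direction looks square.

```bash
cat >> h.py <<'E'
yaw=np.radians(-14); k35,s35=np.cos(np.radians(35)),np.sin(np.radians(35))
def frame(yaw=yaw):
    x=np.array([np.cos(yaw),np.sin(yaw),0]);y=np.array([-x[1],x[0],0]);z=np.array([0,0,1.])
    return x*k35+z*s35, y, -x*s35+z*k35
def rayplane(c,u,v,p0,n):
    K=c['camera_matrix'];E=c['extrinsics']; d=E[:3,:3]@np.array([(u-K[0,2])/K[0,0],-(v-K[1,2])/K[1,1],-1]); o=E[:3,3]
    return o+d*((p0-o)@n)/(d@n)
E
python3 - <<'E'
from h import *
c=pickle.load(open('w1.pkl','rb')); X,Y,Z=frame(); rest=np.array([.564,.157,.085])
for n,u,v,h in(('pinL+y',364,26,.010),('pin-y',284,26,.010),('end',287,210,.003),('end',355,209,.003),('nut',323,99,.012)):
    p=rayplane(c,u,v,rest+h*Z,Z)-rest; print(n,np.round([p@X,p@Y,p@Z],4))
P=pts(c)
for u,v in((284,26),(364,26),(323,99),(286,180),(355,180),(286,140),(270,120),(380,60)):
    p=P[v,u]-rest; print(u,v,np.round([p@X,p@Y,p@Z],4))
E
```

```text
pinL+y [-0.0482  0.0266  0.01  ]
pin-y [-0.0481 -0.0287  0.01  ]
end [ 0.0884 -0.0304  0.003 ]
end [0.0874 0.0256 0.003 ]
nut [ 0.0003 -0.0014  0.012 ]
284 26 [-0.0483 -0.0288  0.0089]
364 26 [-0.0483  0.0267  0.0093]
323 99 [ 0.0003 -0.0014  0.0108]
286 180 [ 0.0624 -0.0304  0.0053]
355 180 [0.0626 0.0247 0.0039]
286 140 [ 0.0309 -0.0297  0.004 ]
270 120 [ 0.0179 -0.0455 -0.0251]
380 60 [-0.0293  0.0445 -0.0242]
```

Emit:
jog_arm([
  {"dx":0.1,"dy":-0.03,"dz":-0.25,"ax":0,"ay":0,"az":-0.007,"gripper":1},
  {"dx":0.3,"dy":-0.08,"dz":-0.5,"ax":0,"ay":0,"az":-0.007,"gripper":1},
  {"dx":0.455,"dy":-0.115,"dz":-0.74,"ax":0,"ay":0,"az":-0.007,"gripper":1},
  {"dx":0.455,"dy":-0.115,"dz":-0.74,"ax":0,"ay":0,"az":-0.007,"gripper":1},
  {"dx":0.455,"dy":-0.115,"dz":-0.74,"ax":0,"ay":0,"az":-0.007,"gripper":1},
])

```text
time: 3.55
eef_pos: [0.5893, 0.1465, 0.1676]
tcp_rot: [0.123, 0.946, -0.039, 0.297]
contact_force: [0.7, -0.2, 0.4]
opening: 0.996
finger_force: 0.0
```

```bash
cat >> h.py <<'E'
rest=np.array([.5656,.155,.0852]); yaw=np.radians(-14.6)
E
cat > chk.py <<'E'
from h import *
from scipy.spatial.transform import Rotation as R
X,Y,Z=frame(yaw)
def rep():
    s=get_state(); d=s['eef_pos']-rest; M=R.from_quat(s['tcp_rot']).as_matrix()
    print('tcp',s['eef_pos'].round(4),'in cracker mm',np.round(np.array([d@X,d@Y,d@Z])*1000,1),'tool axes in cracker',(np.array([X,Y,Z])@M).round(3).tolist(),'F',s['contact_force'].round(1),'open',s['opening'],ctrl.finger_overhang,s['time'])
E
python3 - <<'E'
from chk import *
rep()
c=snap('wrist'); pickle.dump(c,open('w2.pkl','wb')); cv2.imwrite('pics/w2.png',c['frame'])
E
```

```text
tcp [0.5893 0.1465 0.1676] in cracker mm [67.7 -2.2 53.1] tool axes in cracker [[-1.0, 0.002, -0.002], [0.002, 1.0, -0.003], [0.002, -0.003, -1.0]] F [ 0.7 -0.2  0.4] open 0.9962709645552259 0.025 3.55
```

View pics/w2.png

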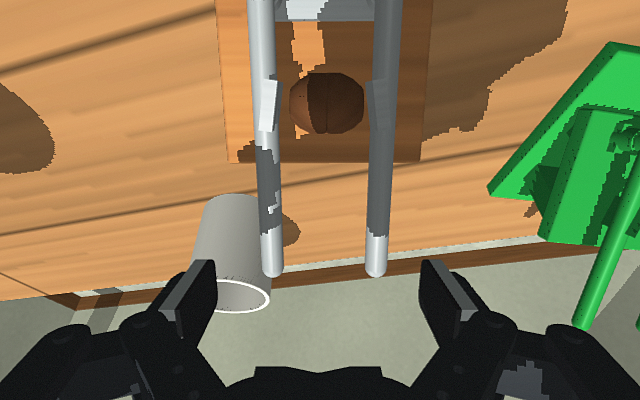

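Bars sit at (271,270) and (376,270), about 2 mm to the +y side of the finger centre. That matches the reported offset, so I'll correct it on the way in.

Emit:
jog_arm([
  {"dx":0.06,"dy":0.0,"dz":-0.12,"ax":0,"ay":0,"az":0,"gripper":1},
  {"dx":0.14,"dy":-0.02,"dz":-0.24,"ax":0,"ay":0,"az":0,"gripper":1},
  {"dx":0.218,"dy":-0.038,"dz":-0.354,"ax":0,"ay":0,"az":0,"gripper":1},
  {"dx":0.218,"dy":-0.038,"dz":-0.354,"ax":0,"ay":0,"az":0,"gripper":1},
  {"dx":0.218,"dy":-0.038,"dz":-0.354,"ax":0,"ay":0,"az":0,"gripper":1},
])

```text
time: 4.1
eef_pos: [0.6148, 0.1441, 0.1271]
tcp_rot: [0.121, 0.946, -0.038, 0.299]
contact_force: [0.4, 0.3, -0.5]
opening: 0.999
finger_force: 0.0
```

```bash
python3 -c "
from chk import *
rep()"
```

```text
tcp [0.6148 0.1441 0.1271] in cracker mm [65.3  1.8  5.5] tool axes in cracker [[-1.0, -0.0, 0.002], [-0.0, 1.0, 0.0], [-0.002, 0.0, -1.0]] F [ 0.4  0.3 -0.5] open 0.9994359079915356 0.025 4.1
```

Emit:
jog_arm([
  {"dx":-0.002,"dy":-0.008,"dz":-0.01,"ax":0,"ay":0,"az":0,"gripper":0.5},
  {"dx":-0.002,"dy":-0.008,"dz":-0.01,"ax":0,"ay":0,"az":0,"gripper":0.3},
  {"dx":-0.002,"dy":-0.008,"dz":-0.01,"ax":0,"ay":0,"az":0,"gripper":0.1},
  {"dx":-0.002,"dy":-0.008,"dz":-0.01,"ax":0,"ay":0,"az":0,"gripper":0},
  {"dx":-0.002,"dy":-0.008,"dz":-0.01,"ax":0,"ay":0,"az":0,"gripper":0},
], force=30)

```text
time: 4.6
eef_pos: [0.6144, 0.1433, 0.1267]
tcp_rot: [0.121, 0.946, -0.039, 0.299]
contact_force: [-9.8, -0.5, 9.8]
opening: 0.504
finger_force: 15.8
```

Emit:
jog_arm([
  {"dx":0,"dy":0,"dz":0,"ax":0,"ay":0,"az":0,"gripper":-0.2},
  {"dx":0,"dy":0,"dz":0,"ax":0,"ay":0,"az":0,"gripper":-0.4},
  {"dx":0,"dy":0,"dz":0,"ax":0,"ay":0,"az":0,"gripper":-0.4},
  {"dx":0,"dy":0,"dz":0,"ax":0,"ay":0,"az":0,"gripper":-0.4},
  {"dx":0,"dy":0,"dz":0,"ax":0,"ay":0,"az":0,"gripper":-0.4},
], force=30)

```text
time: 5.1
eef_pos: [0.6142, 0.1434, 0.1272]
tcp_rot: [0.12, 0.946, -0.039, 0.299]
contact_force: [-13.0, -0.7, 14.0]
opening: 0.4
finger_force: 28.1
```

Opening is 34 mm, which is squeezed home. Release and retreat square to the board.

Emit:
jog_arm([
  {"dx":0,"dy":0,"dz":0,"ax":0,"ay":0,"az":0,"gripper":0.2},
  {"dx":0,"dy":0,"dz":0,"ax":0,"ay":0,"az":0,"gripper":0.6},
  {"dx":0,"dy":0,"dz":0,"ax":0,"ay":0,"az":0,"gripper":1},
  {"dx":0,"dy":0,"dz":0,"ax":0,"ay":0,"az":0,"gripper":1},
  {"dx":0,"dy":0,"dz":0,"ax":0,"ay":0,"az":0,"gripper":1},
])

```text
time: 5.6
eef_pos: [0.6137, 0.1432, 0.1234]
tcp_rot: [0.121, 0.946, -0.039, 0.298]
contact_force: [1.0, -0.5, -0.7]
opening: 1.003
finger_force: 0.0
```

Emit:
jog_arm([
  {"dx":-0.14,"dy":0.036,"dz":0.2,"ax":0,"ay":0,"az":0,"gripper":1},
  {"dx":-0.28,"dy":0.072,"dz":0.41,"ax":0,"ay":0,"az":0,"gripper":1},
  {"dx":-0.46,"dy":0.12,"dz":0.68,"ax":0,"ay":0,"az":0,"gripper":1},
  {"dx":-0.46,"dy":0.12,"dz":0.68,"ax":0,"ay":0,"az":0,"gripper":1},
])

```text
time: 6.0
eef_pos: [0.5596, 0.1589, 0.2108]
tcp_rot: [0.12, 0.945, -0.037, 0.302]
contact_force: [0.1, 0.3, 0.3]
opening: 1.002
finger_force: 0.0
```

Run:
```python
from chk import *
rep()
c=snap('wrist'); pickle.dump(c,open('w3.pkl','wb')); cv2.imwrite('pics/w3.png',c['frame'])
```

```text
tcp [0.5596 0.1589 0.2108] in cracker mm [ 66.5   2.3 106.8] tool axes in cracker [[-1.0, -0.0, 0.007], [-0.0, 1.0, 0.004], [-0.007, 0.004, -1.0]] F [0.1 0.3 0.3] open 1.002055477242032 0.025 6.0
```

View pics/w3.png

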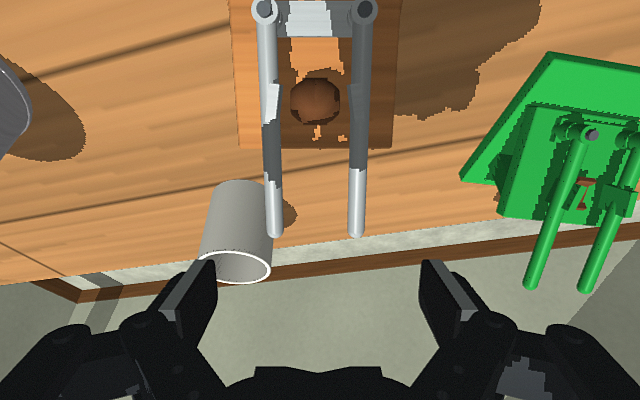

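The nut now spans about 290–340 × 78–125, a ratio of about 30:28, so it is cracked. The handles are open again.

Run:
```python
from chk import *
c=pickle.load(open('w3.pkl','rb')); P=pts(c)
p=rayplane(c,315,101.5,rest+.012*Z,Z)-rest; print('nut',np.round([p@X,p@Y],4))
for u,v,h in((264,9,.010),(363,9,.010),(275,234,.003),(356,233,.003)):
    p=rayplane(c,u,v,rest+h*Z,Z)-rest; print(np.round([p@X,p@Y,p@Z],4))
K=c['camera_matrix'];m=c['mount']
def tool(u,v):
    d=c['depth'][v,u]; q=np.array([(u-K[0,2])/K[0,0]*d,-(v-K[1,2])/K[1,1]*d,-d,1]); return (m@q)[:3]
for u,v in((210,265),(200,270),(205,264),(213,270),(213,290),(430,266),(425,275),(440,275)): print(u,v,tool(u,v).round(4))
# current rot -> target: tool x yaw 76 version: tool z=-Z, tool y = ? 
s=c['state'];M=R.from_quat(s['tcp_rot']).as_matrix()
for sg in(1,-1):
    T=np.c_[sg*Y,sg*X,-Z]; print(sg,np.linalg.det(T),(R.from_matrix(T@M.T).as_rotvec()/(np.pi/2)).round(3))
```

```text
nut [-0.0016 -0.0001]
[-0.0504 -0.0281  0.01  ]
[-0.0505  0.0263  0.01  ]
[ 0.0865 -0.0278  0.003 ]
[0.0858 0.0279 0.003 ]
210 265 [ 0.0088 -0.0437  0.0063]
200 270 [ 0.0099 -0.0456  0.0004]
205 264 [ 0.0098 -0.0453  0.0054]
213 270 [ 0.0052 -0.0436  0.009 ]
213 290 [-0.0033 -0.044   0.0078]
430 266 [0.0102 0.0419 0.0031]
425 275 [0.0042 0.0417 0.0068]
440 275 [ 0.0102  0.0435 -0.0038]
1 1.0 [ 0.558 -0.139 -0.818]
-1 1.0 [-0.559  0.147  0.816]
```

Emit:
jog_arm([
  {"dx":-0.1,"dy":0.02,"dz":-0.1,"ax":0.05,"ay":-0.0125,"az":-0.0735,"gripper":1},
  {"dx":-0.2,"dy":0.04,"dz":-0.2,"ax":0.1,"ay":-0.025,"az":-0.147,"gripper":0.5},
  {"dx":-0.3,"dy":0.06,"dz":-0.3,"ax":0.558,"ay":-0.139,"az":-0.818,"gripper":0.06},
  {"dx":-0.354,"dy":0.077,"dz":-0.457,"ax":0.558,"ay":-0.139,"az":-0.818,"gripper":0.06},
  {"dx":-0.354,"dy":0.077,"dz":-0.457,"ax":0.558,"ay":-0.139,"az":-0.818,"gripper":0.06},
  {"dx":-0.354,"dy":0.077,"dz":-0.457,"ax":0.558,"ay":-0.139,"az":-0.818,"gripper":0.06},
  {"dx":-0.354,"dy":0.077,"dz":-0.457,"ax":0.558,"ay":-0.139,"az":-0.818,"gripper":0.06},
  {"dx":-0.354,"dy":0.077,"dz":-0.457,"ax":0.558,"ay":-0.139,"az":-0.818,"gripper":0.06},
  {"dx":-0.354,"dy":0.077,"dz":-0.457,"ax":0.558,"ay":-0.139,"az":-0.818,"gripper":-0.3},
  {"dx":-0.354,"dy":0.077,"dz":-0.457,"ax":0.558,"ay":-0.139,"az":-0.818,"gripper":-0.3},
])

```text
time: 7.05
eef_pos: [0.5158, 0.1664, 0.1485]
tcp_rot: [0.73, 0.616, 0.174, 0.241]
contact_force: [-0.9, -0.5, 0.6]
opening: 0.347
finger_force: 0.0
```

Run:
```python
from chk import *
rep()
c=snap('wrist'); pickle.dump(c,open('w4.pkl','wb')); cv2.imwrite('pics/w4.png',c['frame'])
M=R.from_quat(get_state()['tcp_rot']).as_matrix(); T=np.c_[Y,X,-Z]; print((R.from_matrix(T@M.T).as_rotvec()/(np.pi/2)).round(3))
```

```text
tcp [0.5158 0.1664 0.1485] in cracker mm [-5.5 -1.6 81.2] tool axes in cracker [[-0.084, 0.996, -0.008], [0.996, 0.084, 0.006], [0.007, -0.007, -1.0]] F [-0.9 -0.5  0.6] open 0.3469748811884079 0.025 7.05
[ 0.024 -0.011 -0.044]
```

View pics/w4.png

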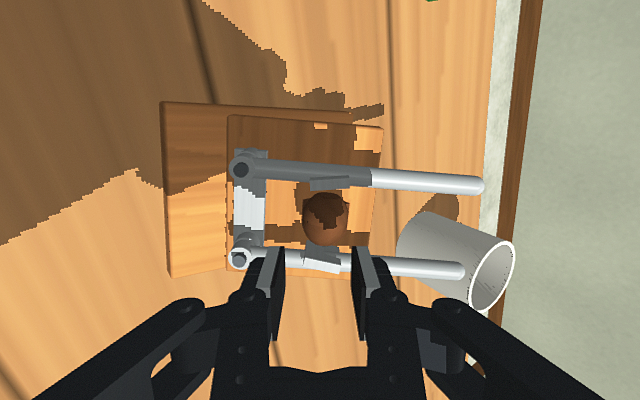

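Fingers at 29.5 mm opening have tips at about (281,250) and (355,250). The nut is at (325,218), between the bars.

Run:
```python
from chk import *
c=pickle.load(open('w4.pkl','rb')); P=pts(c);K=c['camera_matrix'];m=c['mount']
d=c['depth'];u,v=np.meshgrid(np.arange(640),np.arange(400))
q=np.stack([(u-K[0,2])/K[0,0]*d,-(v-K[1,2])/K[1,1]*d,-d],-1)@m[:3,:3].T+m[:3,3]
for a,b in((260,290),(350,375)):
    w=q[235:320,a:b].reshape(-1,3); w=w[(w[:,2]<.035)&(w[:,2]>0)&(abs(w[:,0])<.02)]; print('tip z',np.percentile(w[:,2],[50,90,97,100]).round(4),'y',np.percentile(w[:,1],[2,50,98]).round(4),'x',w[:,0].min(),w[:,0].max())
p=rayplane(c,325,218,rest+.012*Z,Z)-rest; print('nut',np.round([p@X,p@Y],4))
for uu,vv,h in((240,168,.010),(241,258,.010),(480,185,.003),(461,271,.003)):
    p=rayplane(c,uu,vv,rest+h*Z,Z)-rest; print(np.round([p@X,p@Y,p@Z],4))
```

```text
tip z [0.0107 0.02   0.023  0.0259] y [-0.023  -0.0152 -0.0141] x -0.012495389539832993 0.010301780726926432
tip z [0.0106 0.0202 0.0232 0.0256] y [0.0156 0.0165 0.024 ] x -0.01287702184760002 0.010494067292915826
nut [-0.0015  0.0041]
[-0.051   0.0286  0.01  ]
[-0.0492 -0.0263  0.01  ]
[0.0865 0.029  0.003 ]
[ 0.0868 -0.0267  0.003 ]
```

Emit:
jog_arm([
  {"dx":0.04,"dy":0.0,"dz":0.0,"ax":0.024,"ay":-0.011,"az":-0.044,"gripper":0.04},
  {"dx":0.1,"dy":-0.01,"dz":-0.1,"ax":0.024,"ay":-0.011,"az":-0.044,"gripper":0.04},
  {"dx":0.207,"dy":-0.023,"dz":-0.222,"ax":0.024,"ay":-0.011,"az":-0.044,"gripper":0.04},
  {"dx":0.207,"dy":-0.023,"dz":-0.222,"ax":0.024,"ay":-0.011,"az":-0.044,"gripper":0.04},
  {"dx":0.207,"dy":-0.023,"dz":-0.222,"ax":0.024,"ay":-0.011,"az":-0.044,"gripper":0.04},
])

```text
time: 7.6
eef_pos: [0.5405, 0.1637, 0.1226]
tcp_rot: [0.751, 0.588, 0.183, 0.239]
contact_force: [-0.7, 0.3, 0.4]
opening: 0.527
finger_force: 0.0
```

Run:
```python
from chk import *
rep()
c=snap('wrist'); pickle.dump(c,open('w5.pkl','wb')); cv2.imwrite('pics/w5.png',c['frame'])
rep()
M=R.from_quat(get_state()['tcp_rot']).as_matrix(); T=np.c_[Y,X,-Z]; print((R.from_matrix(T@M.T).as_rotvec()/(np.pi/2)).round(3))
```

```text
tcp [0.5405 0.1637 0.1226] in cracker mm [-0.2  2.1 45.8] tool axes in cracker [[-0.011, 1.0, 0.0], [1.0, 0.011, 0.0], [0.0, 0.0, -1.0]] F [-0.7  0.3  0.4] open 0.5268949009432166 0.025 7.6
tcp [0.5407 0.1639 0.1234] in cracker mm [ 0.3  2.3 46.3] tool axes in cracker [[-0.011, 1.0, 0.002], [1.0, 0.011, 0.001], [0.001, 0.002, -1.0]] F [ 0.3 -0.2  0.7] open 0.5193410806046296 0.025 7.65
[ 0.004  0.    -0.006]
```

View pics/w5.png

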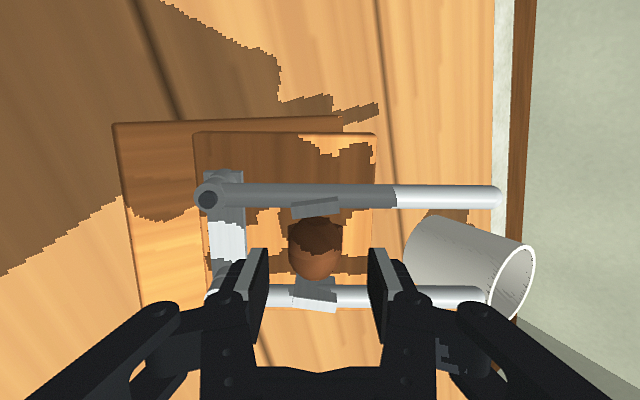

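Fingers straddle the nut (288–343) between 270 and 368. The nut is about 1.5 mm downhill of centre, so I'll correct that while descending.

Emit:
jog_arm([
  {"dx":0.02,"dy":-0.005,"dz":-0.06,"ax":0.004,"ay":0,"az":-0.006,"gripper":0.04},
  {"dx":0.065,"dy":-0.018,"dz":-0.12,"ax":0.004,"ay":0,"az":-0.006,"gripper":0.04},
  {"dx":0.115,"dy":-0.03,"dz":-0.192,"ax":0.004,"ay":0,"az":-0.006,"gripper":0.04},
  {"dx":0.115,"dy":-0.03,"dz":-0.192,"ax":0.004,"ay":0,"az":-0.006,"gripper":0.04},
  {"dx":0.115,"dy":-0.03,"dz":-0.192,"ax":0.004,"ay":0,"az":-0.006,"gripper":0.04},
])

```text
time: 8.15
eef_pos: [0.5549, 0.1602, 0.1003]
tcp_rot: [0.755, 0.583, 0.184, 0.238]
contact_force: [-0.6, 1.4, -0.3]
opening: 0.522
finger_force: 0.0
```

Run:
```python
from chk import *
rep()
c=snap('wrist'); rep(); pickle.dump(c,open('w6.pkl','wb')); cv2.imwrite('pics/w6.png',c['frame'])
```

```text
tcp [0.5549 0.1602 0.1003] in cracker mm [-0.9  2.4 19.1] tool axes in cracker [[0.001, 1.0, 0.0], [1.0, -0.001, 0.001], [0.001, 0.0, -1.0]] F [-0.6  1.4 -0.3] open 0.5220960506526785 0.025 8.15
tcp [0.5549 0.1604 0.1007] in cracker mm [-0.7  2.5 19.4] tool axes in cracker [[0.001, 1.0, 0.001], [1.0, -0.001, 0.001], [0.001, 0.001, -1.0]] F [0.6 0.1 0.8] open 0.5198920577052876 0.025 8.2
```

View pics/w6.png

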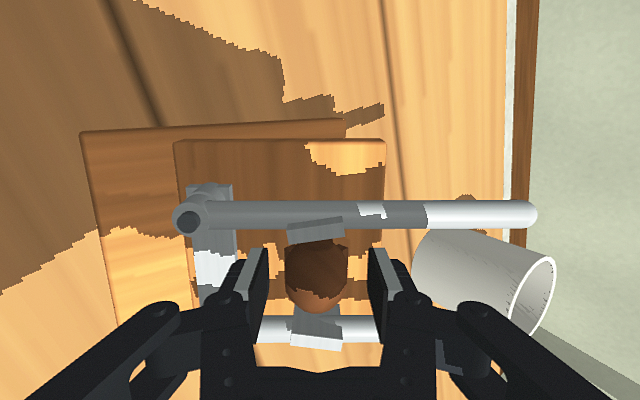

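Nut (286–348) is centred between the fingers. Close.

Emit:
jog_arm([
  {"dx":0,"dy":0,"dz":0,"ax":0,"ay":0,"az":0,"gripper":-0.2},
  {"dx":0,"dy":0,"dz":0,"ax":0,"ay":0,"az":0,"gripper":-0.6},
  {"dx":0,"dy":0,"dz":0,"ax":0,"ay":0,"az":0,"gripper":-0.6},
  {"dx":0,"dy":0,"dz":0,"ax":0,"ay":0,"az":0,"gripper":-0.6},
  {"dx":0,"dy":0,"dz":0,"ax":0,"ay":0,"az":0,"gripper":-0.6},
], force=30)

```text
time: 8.7
eef_pos: [0.5539, 0.1606, 0.1006]
tcp_rot: [0.755, 0.583, 0.184, 0.238]
contact_force: [-6.6, 1.6, 2.4]
opening: 0.313
finger_force: 29.3
```

Emit:
jog_arm([
  {"dx":-0.02,"dy":0.005,"dz":0.03,"ax":0,"ay":0,"az":0,"gripper":-0.6},
  {"dx":-0.06,"dy":0.016,"dz":0.09,"ax":0,"ay":0,"az":0,"gripper":-0.6},
  {"dx":-0.14,"dy":0.036,"dz":0.2,"ax":0,"ay":0,"az":0,"gripper":-0.6},
  {"dx":-0.23,"dy":0.06,"dz":0.34,"ax":0,"ay":0,"az":0,"gripper":-0.6},
  {"dx":-0.32,"dy":0.084,"dz":0.48,"ax":0,"ay":0,"az":0,"gripper":-0.6},
  {"dx":-0.32,"dy":0.084,"dz":0.48,"ax":0,"ay":0,"az":0,"gripper":-0.6},
])

```text
time: 9.3
eef_pos: [0.5173, 0.1714, 0.162]
tcp_rot: [0.754, 0.582, 0.188, 0.239]
contact_force: [-0.1, 0.8, -0.0]
opening: 0.31
finger_force: 29.8
```

Run:
```python
from chk import *
c=snap('wrist'); rep(); pickle.dump(c,open('w7.pkl','wb')); cv2.imwrite('pics/w7.png',c['frame'])
c=snap('top'); pickle.dump(c,open('top2.pkl','wb'));P=pts(c)
Q=P[175:250,350:425].reshape(-1,3); z=Q[:,2]; i=np.linalg.norm(Q[:,:2]-[.519,-.160],axis=1)<.045; print(i.sum(),np.percentile(z[i],[5,25,50,75,90,98]).round(4))
M=R.from_quat(get_state()['tcp_rot']).as_matrix(); print(M.round(3))
```

```text
tcp [0.5171 0.171  0.1606] in cracker mm [ 1.5  3.3 91. ] tool axes in cracker [[0.002, 1.0, 0.005], [1.0, -0.002, 0.004], [0.004, 0.005, -1.0]] F [ 0.3  0.3 -0. ] open 0.31267866304198266 0.025 9.35
947 [0.0658 0.0684 0.0705 0.0728 0.0745 0.0769]
[[ 0.252  0.791  0.558]
 [ 0.968 -0.208 -0.143]
 [ 0.003  0.576 -0.817]]
```

View pics/w7.png

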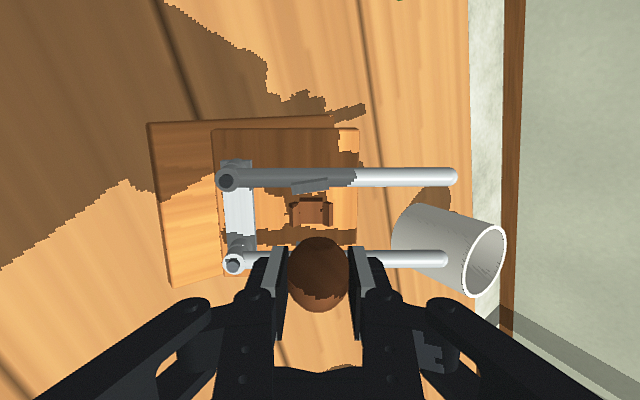

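The nut is held and the V-rest is empty. Tin level from top depth: nut tops at about 0.075 m. Raise, untilt and carry the nut over the tin.

Emit:
jog_arm([
  {"dx":0,"dy":0,"dz":0.2,"ax":0,"ay":0,"az":0,"gripper":-0.6},
  {"dx":0,"dy":0,"dz":0.5,"ax":0.02,"ay":0.075,"az":0,"gripper":-0.6},
  {"dx":0,"dy":0,"dz":0.8,"ax":0.04,"ay":0.15,"az":0,"gripper":-0.6},
  {"dx":0,"dy":-0.2,"dz":0.8,"ax":0.06,"ay":0.23,"az":0,"gripper":-0.6},
  {"dx":0,"dy":-0.5,"dz":0.8,"ax":0.08,"ay":0.3,"az":0,"gripper":-0.6},
  {"dx":0,"dy":-0.8,"dz":0.8,"ax":0.098,"ay":0.376,"az":0,"gripper":-0.6},
  {"dx":0,"dy":-0.8,"dz":0.8,"ax":0.098,"ay":0.376,"az":0,"gripper":-0.6},
])

```text
time: 10.1
eef_pos: [0.5185, 0.0699, 0.2537]
tcp_rot: [0.794, 0.608, -0.0, 0.0]
contact_force: [0.4, 0.7, 0.2]
opening: 0.312
finger_force: 29.8
```

Emit:
jog_arm([
  {"dx":0,"dy":-0.3,"dz":0,"ax":0,"ay":0,"az":0,"gripper":-0.6},
  {"dx":0,"dy":-0.6,"dz":0,"ax":0,"ay":0,"az":0,"gripper":-0.6},
  {"dx":0,"dy":-0.9,"dz":0,"ax":0,"ay":0,"az":0,"gripper":-0.6},
])

```text
time: 10.4
eef_pos: [0.5163, -0.0343, 0.2532]
tcp_rot: [0.792, 0.611, 0.001, -0.0]
contact_force: [-0.1, -0.4, 0.1]
opening: 0.309
finger_force: 29.8
```

Emit:
jog_arm([
  {"dx":0,"dy":-0.3,"dz":0,"ax":0,"ay":0,"az":0,"gripper":-0.6},
  {"dx":0,"dy":-0.6,"dz":0,"ax":0,"ay":0,"az":0,"gripper":-0.6},
  {"dx":0,"dy":-0.9,"dz":0,"ax":0,"ay":0,"az":0,"gripper":-0.6},
  {"dx":0,"dy":-1,"dz":0,"ax":0,"ay":0,"az":0,"gripper":-0.6},
  {"dx":0,"dy":-1,"dz":0,"ax":0,"ay":0,"az":0,"gripper":-0.6},
  {"dx":0,"dy":-1,"dz":0,"ax":0,"ay":0,"az":0,"gripper":-0.6},
])

```text
time: 11.0
eef_pos: [0.5164, -0.1525, 0.2537]
tcp_rot: [0.792, 0.611, 0.001, -0.0]
contact_force: [-0.0, 0.8, -1.2]
opening: 0.314
finger_force: 29.8
```

Run:
```python
from chk import *
c=snap('wrist'); rep(); pickle.dump(c,open('w8.pkl','wb')); cv2.imwrite('pics/w8.png',c['frame'])
s=get_state();M=R.from_quat(s['tcp_rot']).as_matrix(); print(M.round(3))
P=pts(c); d=c['depth'];K=c['camera_matrix'];m=c['mount']
Q=P.reshape(-1,3); r=np.linalg.norm(Q[:,:2]-[.519,-.16],axis=1)
i=(r<.055)&(Q[:,2]<.1)&(Q[:,2]>.02); print('nuts',i.sum(),np.percentile(Q[i,2],[5,50,75,90,98]).round(4))
i=(Q[:,2]>.105)&(Q[:,2]<.114)&(r<.09); a=Q[i]; A=np.c_[2*a[:,:2],np.ones(len(a))]; s=np.linalg.lstsq(A,(a[:,:2]**2).sum(1),rcond=None)[0]; print('rim',len(a),s[:2],np.sqrt(s[2]+s[0]**2+s[1]**2))
# held nut in tool frame
u,v=np.meshgrid(np.arange(640),np.arange(400)); q=np.stack([(u-K[0,2])/K[0,0]*d,-(v-K[1,2])/K[1,1]*d,-d],-1)@m[:3,:3].T+m[:3,3]
i=(abs(q[...,1])<.010)&(q[...,2]>0)&(q[...,2]<.06)&(abs(q[...,0])<.025); w=q[i]; print('nut tool z',np.percentile(w[:,2],[1,50,90,98,99.8]).round(4),'x',w[:,0].min(),w[:,0].max())
```

```text
tcp [ 0.5165 -0.1522  0.2539] in cracker mm [ 121.3 -309.6  121.1] tool axes in cracker [[0.002, 0.82, -0.573], [1.0, -0.0, 0.002], [0.002, -0.573, -0.82]] F [0.9 0.4 0.3] open 0.3120093450474763 0.025 11.05
[[ 0.252  0.968  0.001]
 [ 0.968 -0.252  0.002]
 [ 0.002  0.001 -1.   ]]
nuts 11215 [0.0679 0.0695 0.0715 0.0729 0.074 ]
rim 1545 [ 0.52108993 -0.16238008] 0.06308814932341962
nut tool z [0.0051 0.0087 0.0164 0.0227 0.0257] x -0.018037799793410622 0.01240103619033174
```

View pics/w8.png

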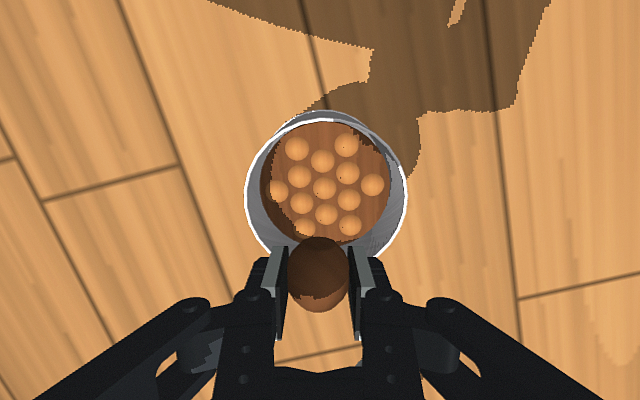

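Tin centre is (0.521,−0.162) with tops at 0.074. The held nut's underside is about 33 mm ahead of the TCP, so contact is expected near TCP z ≈ 0.105.

Emit:
jog_arm([
  {"dx":0.04,"dy":-0.06,"dz":0,"ax":0,"ay":0,"az":0,"gripper":-0.6},
  {"dx":0.04,"dy":-0.06,"dz":-0.3,"ax":0,"ay":0,"az":0,"gripper":-0.6},
  {"dx":0.04,"dy":-0.06,"dz":-0.6,"ax":0,"ay":0,"az":0,"gripper":-0.6},
  {"dx":0.04,"dy":-0.06,"dz":-0.9,"ax":0,"ay":0,"az":0,"gripper":-0.6},
  {"dx":0.04,"dy":-0.06,"dz":-0.9,"ax":0,"ay":0,"az":0,"gripper":-0.6},
])

```text
time: 11.55
eef_pos: [0.5181, -0.1582, 0.1408]
tcp_rot: [0.791, 0.611, -0.001, -0.005]
contact_force: [0.1, 0.1, -0.6]
opening: 0.314
finger_force: 29.8
```

Emit:
jog_arm([
  {"dx":0,"dy":0,"dz":-0.1,"ax":0,"ay":0,"az":0,"gripper":-0.6},
  {"dx":0,"dy":0,"dz":-0.2,"ax":0,"ay":0,"az":0,"gripper":-0.6},
  {"dx":0,"dy":0,"dz":-0.27,"ax":0,"ay":0,"az":0,"gripper":-0.6},
  {"dx":0,"dy":0,"dz":-0.27,"ax":0,"ay":0,"az":0,"gripper":-0.6},
  {"dx":0,"dy":0,"dz":-0.27,"ax":0,"ay":0,"az":0,"gripper":-0.6},
])

```text
time: 12.05
eef_pos: [0.5216, -0.1609, 0.1146]
tcp_rot: [0.792, 0.611, 0.001, 0.001]
contact_force: [-0.6, 0.2, 0.5]
opening: 0.309
finger_force: 29.8
```

Emit:
jog_arm([
  {"dx":0,"dy":0,"dz":-0.02,"ax":0,"ay":0,"az":0,"gripper":-0.6},
  {"dx":0,"dy":0,"dz":-0.03,"ax":0,"ay":0,"az":0,"gripper":-0.6},
  {"dx":0,"dy":0,"dz":-0.03,"ax":0,"ay":0,"az":0,"gripper":-0.6},
])

```text
time: 12.35
eef_pos: [0.5213, -0.1607, 0.1106]
tcp_rot: [0.792, 0.611, 0.001, 0.0]
contact_force: [0.2, -0.1, -1.6]
opening: 0.313
finger_force: 29.8
```

Emit:
jog_arm([
  {"dx":0,"dy":0,"dz":-0.015,"ax":0,"ay":0,"az":0,"gripper":-0.6},
  {"dx":0,"dy":0,"dz":-0.015,"ax":0,"ay":0,"az":0,"gripper":-0.6},
])

```text
time: 12.55
eef_pos: [0.5212, -0.1606, 0.1086]
tcp_rot: [0.792, 0.611, 0.001, 0.0]
contact_force: [0.5, -0.5, -1.6]
opening: 0.312
finger_force: 29.8
```

```bash
cat > f.py <<'E'
from h import *
F=[];z=[]
for _ in range(6):
    s=get_state(); F.append(s['contact_force'][2]); z.append(s['eef_pos'][2]); imaging.read_camera('wrist')
print(np.round(F,1),np.mean(F).round(2),np.mean(z).round(4))
E
python3 f.py
```

```text
[-1.6 -0.6 -1.1  0.4  0.  -1.5] -0.72 0.1087
```

Emit:
jog_arm([
  {"dx":0,"dy":0,"dz":-0.015,"ax":0,"ay":0,"az":0,"gripper":-0.6},
  {"dx":0,"dy":0,"dz":-0.015,"ax":0,"ay":0,"az":0,"gripper":-0.6},
])

```text
time: 13.05
eef_pos: [0.5215, -0.1608, 0.1069]
tcp_rot: [0.792, 0.611, 0.001, 0.0]
contact_force: [-0.2, -0.4, -0.0]
opening: 0.314
finger_force: 29.9
```

```bash
python3 f.py
```

```text
[-0.  -1.   0.5  0.6 -1.  -0.9] -0.27 0.1069
```

Emit:
jog_arm([
  {"dx":0,"dy":0,"dz":-0.01,"ax":0,"ay":0,"az":0,"gripper":-0.6},
  {"dx":0,"dy":0,"dz":-0.01,"ax":0,"ay":0,"az":0,"gripper":-0.6},
])

```text
time: 13.55
eef_pos: [0.5214, -0.1608, 0.1061]
tcp_rot: [0.792, 0.611, 0.001, 0.0]
contact_force: [-0.7, 0.1, 2.8]
opening: 0.313
finger_force: 30.1
```

```bash
sed -i 's/range(6)/range(10)/' f.py; python3 f.py
```

```text
[2.8 2.3 2.9 2.7 2.4 2.4 3.1 2.3 3.3 3.1] 2.73 0.106
```

Contact at 2.7 N; ease up by about 1 mm before releasing.

Emit:
jog_arm([
  {"dx":0,"dy":0,"dz":0.007,"ax":0,"ay":0,"az":0,"gripper":-0.6},
  {"dx":0,"dy":0,"dz":0.007,"ax":0,"ay":0,"az":0,"gripper":-0.6},
])

```text
time: 14.25
eef_pos: [0.5213, -0.1607, 0.1066]
tcp_rot: [0.792, 0.611, 0.001, 0.0]
contact_force: [-0.1, 0.2, 1.5]
opening: 0.309
finger_force: 30.1
```

```bash
python3 f.py
```

```text
[1.5 1.9 2.5 1.8 2.1 2.1 2.3 2.3 2.4 2.4] 2.14 0.1065
```

Emit:
jog_arm([
  {"dx":0,"dy":0,"dz":0.006,"ax":0,"ay":0,"az":0,"gripper":-0.6},
  {"dx":0,"dy":0,"dz":0.006,"ax":0,"ay":0,"az":0,"gripper":-0.6},
])

```text
time: 14.95
eef_pos: [0.521, -0.1605, 0.1069]
tcp_rot: [0.792, 0.611, 0.001, -0.0]
contact_force: [-0.3, 0.2, -0.3]
opening: 0.311
finger_force: 29.9
```

```bash
python3 f.py
```

```text
[-0.3  0.3 -1.1 -0.2 -0.2 -0.8 -1.2 -0.2 -0.6 -0.3] -0.46 0.107
```

Emit:
jog_arm([
  {"dx":0,"dy":0,"dz":-0.004,"ax":0,"ay":0,"az":0,"gripper":-0.6},
  {"dx":0,"dy":0,"dz":-0.004,"ax":0,"ay":0,"az":0,"gripper":-0.6},
])

```text
time: 15.65
eef_pos: [0.5213, -0.1607, 0.1069]
tcp_rot: [0.792, 0.611, 0.001, 0.0]
contact_force: [0.2, 0.5, -0.5]
opening: 0.308
finger_force: 29.9
```

```bash
python3 f.py
```

```text
[-0.5  0.6  1.1  0.1  0.4  0.9  0.4  1.2  0.1  1.1] 0.54 0.1069
```

Light contact, about 0.5–1 N. Release and rise.

Emit:
jog_arm([
  {"dx":0,"dy":0,"dz":0,"ax":0,"ay":0,"az":0,"gripper":-0.3},
  {"dx":0,"dy":0,"dz":0,"ax":0,"ay":0,"az":0,"gripper":-0.15},
  {"dx":0,"dy":0,"dz":0,"ax":0,"ay":0,"az":0,"gripper":0},
  {"dx":0,"dy":0,"dz":0,"ax":0,"ay":0,"az":0,"gripper":0.1},
  {"dx":0,"dy":0,"dz":0,"ax":0,"ay":0,"az":0,"gripper":0.1},
  {"dx":0,"dy":0,"dz":0,"ax":0,"ay":0,"az":0,"gripper":0.1},
], force=20)

```text
time: 16.75
eef_pos: [0.5213, -0.1607, 0.1068]
tcp_rot: [0.792, 0.611, 0.001, 0.0]
contact_force: [0.4, -0.3, -0.7]
opening: 0.547
finger_force: 0.0
```

Emit:
jog_arm([
  {"dx":0,"dy":0,"dz":0.05,"ax":0,"ay":0,"az":0,"gripper":0.1},
  {"dx":0,"dy":0,"dz":0.15,"ax":0,"ay":0,"az":0,"gripper":0.1},
  {"dx":0,"dy":0,"dz":0.4,"ax":0,"ay":0,"az":0,"gripper":0.1},
  {"dx":0,"dy":0,"dz":0.7,"ax":0,"ay":0,"az":0,"gripper":0.1},
  {"dx":0,"dy":0,"dz":1,"ax":0,"ay":0,"az":0,"gripper":0.1},
  {"dx":0,"dy":0,"dz":1,"ax":0,"ay":0,"az":0,"gripper":0.1},
  {"dx":0,"dy":0,"dz":1,"ax":0,"ay":0,"az":0,"gripper":0.1},
])

```text
time: 17.45
eef_pos: [0.522, -0.161, 0.2291]
tcp_rot: [0.792, 0.611, 0.002, 0.002]
contact_force: [-0.7, 0.1, -0.5]
opening: 0.551
finger_force: 0.0
```

Run:
```python
from h import *
c=snap('wrist'); s=snap('side')
im=np.hstack([cv2.resize(c['frame'],(480,300)),cv2.resize(s['frame'][100:300,220:440],(320,300))]); cv2.imwrite('pics/end.png',im); print(get_state()['time'])
```

```text
17.55
```

View pics/end.png

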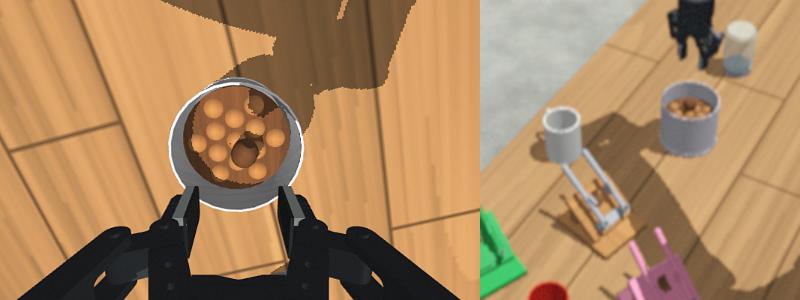

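The cracked nut lies on the nuts in the tin (wrist, about 245,152). The cracker is empty with its handles open, and the bystanders are in place.

```bash
python3 -c "
from plant import job
print(job.sign_off())"
```

```text
the job is handed in; nothing more can be done
None
```

I cracked the nut, let the handles spring open, set the nut gently on the nuts in the tin (about 1 N of contact) and handed the job in at about 17.6 s; the last pictures show the mug, tumbler and jar in place, but sign-off returned no verdict.

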